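# Find the release notch in a gauge's rim and press the release

### The job

Free the bearing ring on the roundness gauge: with a fingertip, press lightly on the steel rim beside the brass index pin and run it along the rim, past the side that faces the robot, until it drops into the hidden notch; then gently press the pad inside the notch fully home, so that the gauge arm lifts, and draw back clear. Only touch and press: leave the bearing ring and all other loose things where they lie, and do not push hard on anything.

Things in the scene. Friction and masses are not known exactly. Their poses are not given: they have to be found in the camera images.
- stand: Roundness gauge fixed to the table: green base plate 300 x 260 x 20 mm (own x -120 to +180, y -130 to +130), a round black turntable on it (radius 112, top 44 above the table), a green column on its far side (x +133 to +183, y -30 to +30, 210 tall). Origin: on the table surface, on the turntable's axis. Its -x side faces the robot within 20 degrees; z up.
- rim_centre (a point): Centre of the steel rim, at the height of its flat top (70 mm above the table). The rim is a sprung ring round the turntable, inner radius 79, outer 105, midline 92 mm. One gap in it is the release notch, 53 mm long on the midline (44 inner edge, 62 outer), open inwards and outwards; its floor is the release pad, 42 x 26 mm, top 12 mm below the rim's top.
- index (a point): Point on the rim's midline, on top, beside the index pin: brass, 10 mm thick, top 64 mm above the table, just outside the rim (124 mm from the axis) on the gauge's -y side. The sweep starts here. The notch lies 65 to 185 degrees round from here, clockwise seen from above (from the -y side past the -x side to the +y side); where exactly is not given and differs each time.
- hub (a point): Centre of the top of the hub inside the rim: radius 62 mm, 62 above the table. The bearing ring lies on it.
- rim (a joint): How far the rim is pressed down, m: 0 at rest, 0.006 at its stop. The whole rim sinks level, under about 2 N to start and 8 N at the stop, and springs back up as soon as nothing bears on it, as when the fingertip has dropped into the notch.
- release (a joint): How far the release pad in the notch is pressed down, m: 0 at the start, 0.006 fully home at its stop. It takes about 6 N, and stays where it was pushed.
- gauge_arm (a joint): Angle of the thin aluminium gauge arm on the column whose tip rests over the bearing ring, rad: 0 down; linked to the release pad, it is lifted to 0.42 when the pad is fully home.
- work_ring: Loose steel bearing ring, outer diameter 100, inner 76, 22 high, on the turntable's hub (top at 84 mm above the table). Origin: centre of its underside. Leave it.
- small_ring: Loose steel ring, diameter 40, 14 high, on the base plate's far +y corner. Origin: centre of its underside. Leave it.
- master: Loose steel setting cylinder, diameter 30, 35 high, upright on the base plate's far -y corner. Origin: centre of its underside. Leave it.
- big_ring: Loose steel bearing ring, diameter 120, 28 high, on the table at the left (+y). Origin: centre of its underside. Leave it.
- race: Loose steel bearing ring, diameter 90, 20 high, on the table at the left, nearer the robot. Origin: centre of its underside. Leave it.
- wrench: Loose steel wrench lying on the table at the right (-y). Leave it.
- oil: Loose white plastic oil bottle with black cap, diameter 48, 120 high, on the table at the right. Origin: centre of its underside. Leave it.

How it is judged:
By the outcome, as a careful person would: the job done as asked, in the order asked, and still so for the second after the job is handed in, with the robot touching nothing.
It also fails if it takes over 72 s, if anything falls off the work surface, if the arm or the gripper's body presses on something with over 40 N, if the wrist force passes 120 N, or if a joint passes its speed limit or range.

### The arm

A 6-joint arm with a two-finger parallel gripper is mounted at the origin on the work surface. World frame = base frame: x ahead of the robot, y to its left, z up, the work surface at z = 0. Lengths are in m, angles in rad, forces in N, time in s.
With the tool pointing down it reaches from about 0.375 to 0.975 m from the base axis. Payload 3.8 kg.
Tool frame: the origin (TCP) lies at the very end of the fingers, on their centre line; the grasp point (between the pads) lies 19 mm behind it; z points along the fingers, y is the direction in which the jaws open and shut (so a half turn about z gives the same grasp; the last joint's range is limited). The gripper opens to 88 mm and grips with 3 to 60 N. Pads are 18 mm wide; open, the fingers measure 123 mm over their backs; the gripper's body (75 mm by 187 mm) begins 45 mm behind the grasp point.
Start: joints at [-1.364, 0.264, 1.604, -0, 1.274, -0.037], TCP at [0.163, -0.655, 0.239] pointing down, gripper open.
Joint ranges: [-2.63, 2.63], [-0.94, 2.18], [0.31, 2.57], [-1.31, 4.45], [0, 2.66], [-2.55, 2.55]. Speed limits (rad/s): [2.57, 2.57, 3.14, 3.14, 3.14, 3.14].

### API

Orientations are given as a unit quaternion [x, y, z, w].
In Python, from bench import manip, capture gives the robot as it stands.
- The arm moves only by the tool servo_tool, never from a script. Its arguments are lists of equal length, an entry for each row: "xyz": the shift along the tool's x, y, z each as a share of 600 mm, from -1 to 1, a list of three; "roll": the turn about the tool's z as a share of 60 degrees, from -1 to 1. A call has 1 to 5 rows; each row shifts and turns the pose as measured when the row begins, along the tool's axes as they then stand; what a row does not reach is not made up. A row lasts 1/12 s, in which the tool goes at most 41.7 mm and 7.16 degrees, less where a joint would pass 70% of its speed; a pose out of reach is approached as far as the arm can. A call with a number of a shift or a turn outside -1 to 1 is refused whole. A call with a gripper value outside its range is refused whole. "hand" is the closure, from -1 (fully open) to 1 (shut), set as the call begins (left out, the last holds). The fingers move at their own pace and stop on an object; "squeeze" is the grip in N (left out, the last holds). Time passes only in rows, so rows that do not move let the fingers close. It gives the time, the measured TCP pose, the force and the opening at its end, in the units of the state.
- manip.observe(): the state, without advancing time (a new reading comes with each control period).
- capture(name): name is "scene" or "top" or "wrist"; returns a dict with "image" (400x640x3 uint8, blue, green, red), "fx", "fy", "cx", "cy" (pixels), "R" (3x3) and "t" (3): a world point X has camera coordinates R X + t; the wrist camera has in their place "mount" (4x4, takes a point from camera to tool coordinates, whose origin is the TCP and whose axes are the flange's). Camera axes: x right, y down, z forward; pixel columns grow to the right and rows downward; lengths in m; the calibration is good to about 2 mm. A picture is of the moment at which its call begins: read the wrist's pose just before it. There is no depth.
- manip.job_done(): hands the job in, once; it reports no verdict.
The state is a dict: "t": time; "q": joint angles; "joint_vel": joint speeds; "joint_torque": joint torques, N m; "eef_pos": TCP position; "eef_rot": TCP orientation; "contact_force": force on the tool from outside, world axes, zero at the start; "wrist_torque": the same for the moment, N m; "opening": finger opening in m.
Only numpy, scipy, OpenCV 4.12 (cv2) and the standard library are available. Lean on these libraries where they do the work, as an engineer would, in place of code of your own. Each camera call takes 0.05 s, during which the arm holds its last target. There are 200 camera calls.

## Working session

There is one attempt and no reset: what is moved stays moved. The work goes in short steps, Python scripts to look and compute and a tool call to move; the robot and the scene stay as the last step left them, time stands still between calls to the robot, and variables do not carry over. Pictures are saved under pics/ and viewed, about 8 in all and at most 12, crops included, and the job is handed in when it is done.

Besides the shell and the picture viewer there is one more tool, called after ">>>" by a JSON object that holds its "fn" and its "kwargs", one argument or row to a line. servo_tool: Moves the arm, as the interface text tells. Shift numbers are shares of 600 mm and turn numbers shares of 60 degrees, none past 1 either way. Its arguments: {"type":"object","properties":{"xyz":{"type":"array","items":{"type":"array","items":{"type":"number","minimum":-1,"maximum":1}}},"roll":{"type":"array","items":{"type":"number","minimum":-1,"maximum":1}},"hand":{"type":"number"},"squeeze":{"type":"number"}},"required":["xyz","roll"]}

```bash
ls; mkdir -p pics; python3 - <<'E'
from bench import manip, capture
import cv2,numpy as np,pickle
s=manip.observe(); print({k:np.round(v,3) for k,v in s.items()})
for n in ("top","scene"):
    c=capture(n); cv2.imwrite(f"pics/{n}1.png",c["image"]); pickle.dump(c,open(f"{n}.pkl","wb")); print(n,c["fx"],c["cx"],c["cy"],np.round(c["R"],3).tolist(),np.round(c["t"],3))
E
```

```text
pics
{'t': np.float64(0.0), 'q': array([-1.364,  0.265,  1.605, -0.   ,  1.274, -0.037]), 'joint_vel': array([-0.   , -0.   ,  0.001, -0.001,  0.002, -0.   ]), 'joint_torque': array([ 1.0000e-03, -5.0210e+01, -3.5687e+01,  7.3000e-02,  2.9000e-02,
       -0.0000e+00]), 'eef_pos': array([ 0.163, -0.654,  0.237]), 'eef_rot': array([ 0.993,  0.122, -0.   , -0.001]), 'contact_force': array([-0.185,  0.364,  0.626]), 'wrist_torque': array([ 0.039, -0.025,  0.018]), 'opening': np.float64(0.088)}
top 516.4967205584871 321.2828242385022 201.2137894387566 [[-0.012, -1.0, -0.001], [-0.977, 0.012, -0.213], [0.213, -0.002, -0.977]] [0.014 0.566 1.607]
scene 441.4568301219005 314.76927335240026 202.14749812933613 [[-0.387, 0.922, -0.01], [0.665, 0.272, -0.695], [-0.638, -0.276, -0.719]] [ 0.204 -0.275  1.69 ]
```

View pics/top1.png

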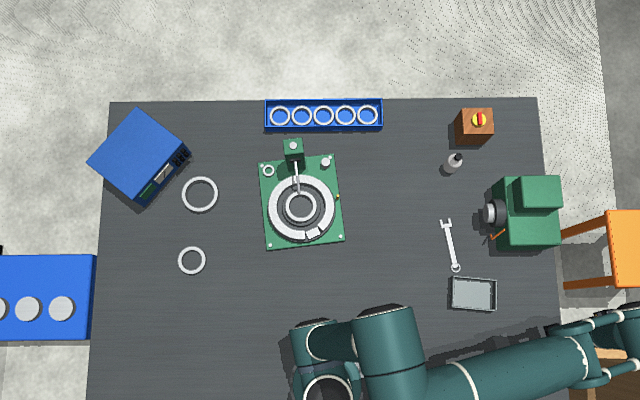

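View pics/scene1.png

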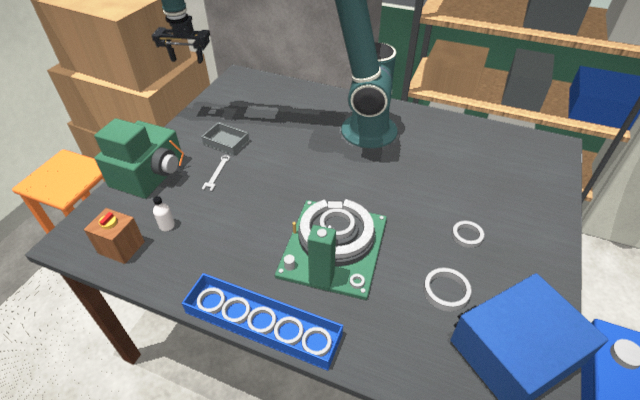

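The top view shows the gauge at about (302,207), with the pin at (338,197) and what may be the notch near (313,233). I'll zoom in on it next.

```bash
python3 - <<'E'
import cv2,pickle
c=pickle.load(open("top.pkl","rb"))["image"]; cv2.imwrite("pics/c1.png",cv2.resize(c[130:260,240:370],None,fx=4.6,fy=4.6,interpolation=cv2.INTER_CUBIC))
E
```

```text
(no output)
```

View pics/c1.png

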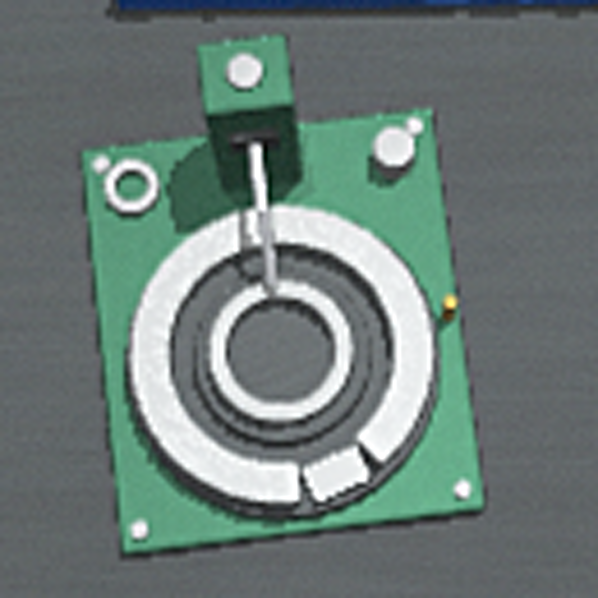

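The crop shows the notch as a pale pad at about (337,475), with its edges at (300,487) and (372,455). The pin is at (450,303) and the rim centre is near (284,354). I'll fit the gauge pose to these.

```bash
cat > h.py <<'E'
import numpy as np,pickle
from scipy.optimize import least_squares
def ray(c,uv,z):
    d=np.array([(uv[0]-c["cx"])/c["fx"],(uv[1]-c["cy"])/c["fy"],1]); o=-c["R"].T@c["t"]; w=c["R"].T@d
    return o+w*(z-o[2])/w[2]
E
python3 - <<'E'
from h import *
c=pickle.load(open("top.pkl","rb"))
P=lambda x,y,z:ray(c,((x+.5)/4.6-.5+240,(y+.5)/4.6-.5+130),z)[:2]
cor=[P(83,152,.02),P(430,110,.02),P(484,507,.02),P(123,552,.02)]
own=[(.18,.13),(.18,-.13),(-.12,-.13),(-.12,.13)]
rim=[P(*p,.07) for p in [(131,350),(437,345),(285,205),(255,497),(155,432),(172,245),(385,240),(405,432)]]
def f(p):
    R=np.array([[np.cos(p[2]),-np.sin(p[2])],[np.sin(p[2]),np.cos(p[2])]])
    r=[R@o+p[:2]-q for o,q in zip(own,cor)]
    return np.r_[np.ravel(r),[np.linalg.norm(q-p[:2])-.105 for q in rim]]
s=least_squares(f,[.6,0,0]); C=s.x[:2]; print("stand",s.x[:2],np.degrees(s.x[2])); print(np.round(f(s.x)*1e3,1))
for n,q in [("pin",P(450,303,.064)),("pad",P(337,475,.058)),("e1",P(300,480,.07)),("e2",P(366,455,.07)),("ring",P(281,350,.084))]:
    d=q-C; print(n,np.round(q,4),"r",np.hypot(*d).round(4),"ang world",np.degrees(np.arctan2(d[1],d[0])).round(1))
E
```

```text
stand [0.54931509 0.07275668] 6.436934505464892
[ 3.7  2.4  3.8 -1.7 -0.4 -2.  -0.6  1.1  0.2  3.   0.  -0.8 -0.4  3.9
  2.1 -2. ]
pin [ 0.5833 -0.045 ] r 0.1226 ang world -73.9
pad [0.4633 0.0354] r 0.0938 ang world -156.5
e1 [0.4582 0.0607] r 0.0919 ang world -172.5
e2 [0.4751 0.0151] r 0.094 ang world -142.2
ring [0.5469 0.073 ] r 0.0024 ang world 175.1
```

```bash
cat >> h.py <<'E'
from scipy.spatial.transform import Rotation as Ro
def go(s,target):
    R=Ro.from_quat(s["eef_rot"]).as_matrix(); d=R.T@(np.array(target)-s["eef_pos"])
    print("t",round(float(s["t"]),2),"pos",np.round(s["eef_pos"],4),"F",np.round(s["contact_force"],1),"yaw_y",np.degrees(np.arctan2(R[1,1],R[0,1])).round(1),"tool mm",np.round(d*1e3,1),"share",np.round(d/.6,4))
E
python3 - <<'E'
from h import *; from bench import manip
go(manip.observe(),(.572,-.018,.25))
E
```

```text
t 0.1 pos [ 0.1628 -0.6544  0.2375] F [0.6 0.7 0.2] yaw_y -76.0 tool mm [ 550.7 -518.8  -11.4] share [ 0.9179 -0.8647 -0.019 ]
```

>>> {"fn": "servo_tool", "kwargs": {
  "xyz": [
    [0,0,-0.06],
    [0,0,-0.04],
    [0.048,-0.045,0],
    [0.048,-0.045,0],
    [0.048,-0.045,0]
  ],
  "roll": [0,0,0,0,0],
  "hand": 1,
  "squeeze": 5
}}

```text
t: 0.52
eef_pos: [0.2238, -0.5559, 0.2938]
eef_rot: [0.993, 0.117, -0.001, -0.005]
contact_force: [0.6, 1.0, 0.3]
opening: 0.0568
```

>>> {"fn": "servo_tool", "kwargs": {
  "xyz": [
    [0.048,-0.045,0],
    [0.048,-0.045,0],
    [0.048,-0.045,0],
    [0.048,-0.045,0],
    [0.048,-0.045,0]
  ],
  "roll": [0,0,0,0,0]
}}

```text
t: 0.93
eef_pos: [0.3347, -0.3827, 0.2929]
eef_rot: [0.993, 0.115, -0.002, -0.006]
contact_force: [1.1, -0.8, 0.6]
opening: 0.0237
```

>>> {"fn": "servo_tool", "kwargs": {
  "xyz": [
    [0.048,-0.045,0],
    [0.048,-0.045,0],
    [0.048,-0.045,0],
    [0.048,-0.045,0],
    [0.048,-0.045,0]
  ],
  "roll": [0,0,0,0,0]
}}

```text
t: 1.35
eef_pos: [0.446, -0.2084, 0.2928]
eef_rot: [0.993, 0.114, -0.002, -0.007]
contact_force: [0.2, -0.8, -0.8]
opening: 0.0002
```

>>> {"fn": "servo_tool", "kwargs": {
  "xyz": [
    [0,0,0],
    [0,0,0],
    [0,0,0],
    [0,0,0],
    [0,0,0]
  ],
  "roll": [-0.119,-0.119,-0.119,-0.119,-0.119]
}}

```text
t: 1.77
eef_pos: [0.4497, -0.1969, 0.2906]
eef_rot: [0.909, 0.417, 0.0, -0.01]
contact_force: [-0.2, -0.3, -0.9]
opening: 0.0004
```

>>> {"fn": "servo_tool", "kwargs": {
  "xyz": [
    [0,0,0],
    [0,0,0],
    [0,0,0],
    [0,0,0],
    [0,0,0]
  ],
  "roll": [-0.119,-0.119,-0.119,-0.119,-0.119]
}}

```text
t: 2.18
eef_pos: [0.4482, -0.1953, 0.2877]
eef_rot: [0.737, 0.676, 0.003, -0.012]
contact_force: [0.3, -0.1, 0.7]
opening: 0.0005
```

```bash
python3 - <<'E'
from h import *; from bench import manip
go(manip.observe(),(.572,-.018,.25))
E
```

```text
t 2.18 pos [ 0.4482 -0.1953  0.2877] F [ 0.3 -0.1  0.7] yaw_y -4.9 tool mm [186.6 108.6  39.8] share [0.3109 0.181  0.0664]
```

>>> {"fn": "servo_tool", "kwargs": {
  "xyz": [
    [0,0,0],
    [0,0,0],
    [0,0,0],
    [0,0,0],
    [0,0,0]
  ],
  "roll": [-0.119,-0.119,-0.119,-0.119,0]
}}

```text
t: 2.6
eef_pos: [0.4464, -0.1943, 0.2849]
eef_rot: [0.545, 0.838, 0.005, -0.013]
contact_force: [-0.1, -0.8, 0.3]
opening: 0.0001
```

```bash
python3 - <<'E'
from h import *; from bench import manip
go(manip.observe(),(.55,-.08,.25))
E
```

```text
t 2.6 pos [ 0.4464 -0.1943  0.2849] F [-0.1 -0.8  0.3] yaw_y 23.9 tool mm [ 61.6 141.2  35.7] share [0.1027 0.2354 0.0596]
```

>>> {"fn": "servo_tool", "kwargs": {
  "xyz": [
    [0.021,0.05,0.01],
    [0.021,0.05,0.01],
    [0.021,0.05,0.01],
    [0.021,0.05,0.01],
    [0.0,0.0,0]
  ],
  "roll": [0,0,0,0,0]
}}

```text
t: 3.02
eef_pos: [0.5377, -0.0983, 0.2598]
eef_rot: [0.556, 0.831, 0.005, -0.013]
contact_force: [0.6, 0.4, 0.1]
opening: 0.0007
```

```bash
python3 - <<'E'
from h import *; from bench import manip,capture; import cv2
s=manip.observe(); go(s,(.572,-.018,.1))
c=capture("wrist"); pickle.dump((s,c),open("w1.pkl","wb")); cv2.imwrite("pics/w1.png",c["image"]); print(np.round(c["mount"],3).tolist(),c["fx"])
E
```

```text
t 3.02 pos [ 0.5377 -0.0983  0.2598] F [0.6 0.4 0.1] yaw_y 22.4 tool mm [ 56.8  63.5 160.9] share [0.0947 0.1058 0.2681]
[[-0.0, -0.946, -0.325, 0.086], [1.0, -0.0, 0.001, -0.001], [-0.001, -0.325, 0.946, -0.145], [0.0, 0.0, 0.0, 1.0]] 321.01911971606273
```

View pics/w1.png

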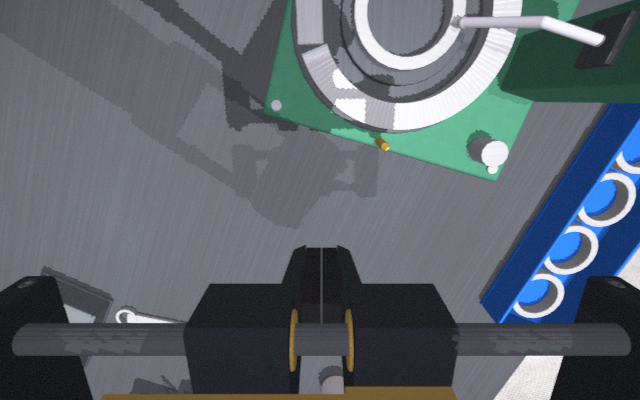

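The wrist view shows the pin top at about (381,140), the master at (489,148), bearing ring bottom edge at (405,70), rim outer edge at (400,130), and a notch edge near (310,48).

```bash
python3 - <<'E'
from h import *; import cv2
s,c=pickle.load(open("w1.pkl","rb")); M=np.array(c["mount"]); T=np.eye(4); T[:3,:3]=Ro.from_quat(s["eef_rot"]).as_matrix(); T[:3,3]=s["eef_pos"]
W=T@M; c["R"]=W[:3,:3].T; c["t"]=-c["R"]@W[:3,3]; pickle.dump(c,open("w1c.pkl","wb"))
C=np.array([.5485,.0725])
for n,u,z in [("pin",(382,140),.064),("rimo",(400,130),.07),("rimo2",(480,95),.07),("rimo3",(335,103),.07),("edge",(300,48),.07),("edge_in",(325,40),.07),("master",(488,145),.055)]:
    q=ray(c,u,z)[:2]; d=q-C; print(n,q.round(4),"r",np.hypot(*d).round(4),np.degrees(np.arctan2(d[1],d[0])).round(1))
cv2.imwrite("pics/w1c.png",cv2.resize(c["image"][0:190,250:550],None,fx=2.6,fy=2.6,interpolation=cv2.INTER_CUBIC))
E
```

```text
pin [ 0.5801 -0.0376] r 0.1145 -74.0
rimo [ 0.5915 -0.0211] r 0.103 -65.3
rimo2 [0.6496 0.04  ] r 0.1062 -17.8
rimo3 [ 0.5192 -0.0221] r 0.0991 -107.2
edge [0.4683 0.0115] r 0.1008 -142.8
edge_in [0.4878 0.0271] r 0.0758 -143.2
master [0.6908 0.0012] r 0.1592 -26.6
```

View pics/w1c.png

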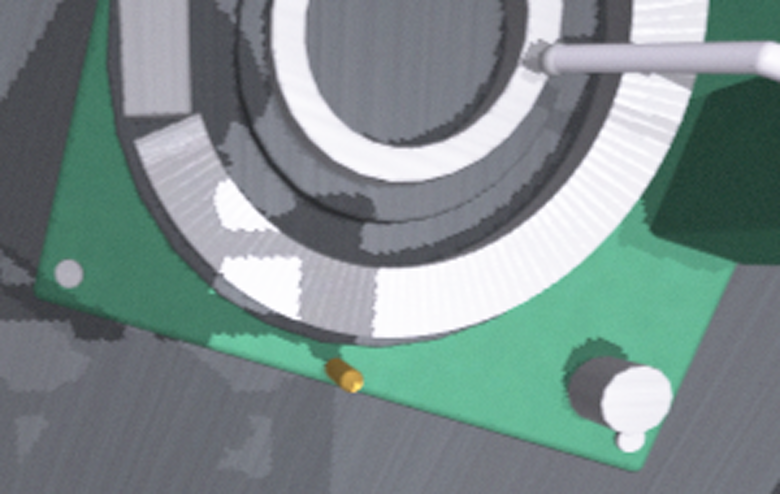

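```bash
python3 - <<'E'
from h import *
c=pickle.load(open("w1c.pkl","rb"))
P=lambda x,y,z:ray(c,(250+x/2.6,y/2.6),z)[:2]
pts=[P(*p,.07) for p in [(375,338),(450,328),(560,285),(640,215),(690,110),(222,290),(160,205),(135,140)]]
g=least_squares(lambda p:[np.hypot(*(q-p))-.105 for q in pts],[.55,.07]); C=g.x; print(C,(g.fun*1e3).round(1))
for n,q in [("pin",P(352,381,.064)),("e_out",P(135,140,.07)),("e_in",P(201,115,.07)),("pad near corner in",P(190,113,.058))]:
    d=q-C; print(n,q.round(4),np.hypot(*d).round(4),np.degrees(np.arctan2(d[1],d[0])).round(1))
E
```

```text
[0.5522524  0.07452693] [-1.5 -2.9  0.   2.7  0.6  3.2  0.6 -0.3]
pin [ 0.5864 -0.0424] 0.1219 -73.7
e_out [0.4718 0.0075] 0.1047 -140.2
e_in [0.4912 0.0246] 0.0789 -140.7
pad near corner in [0.4865 0.0253] 0.0821 -143.2
```

>>> {"fn": "servo_tool", "kwargs": {
  "xyz": [
    [0.025,0.028,0.06],
    [0.025,0.028,0.06],
    [0.025,0.028,0.06],
    [0.025,0.028,0.06],
    [0,0,0]
  ],
  "roll": [0,0,0,0,0]
}}

```text
t: 3.48
eef_pos: [0.5756, -0.0208, 0.1202]
eef_rot: [0.562, 0.827, 0.003, -0.008]
contact_force: [-1.5, 0.4, -0.3]
opening: 0.0004
```

```bash
python3 - <<'E'
from h import *; from bench import manip
go(manip.observe(),(.576,-.015,.08))
E
```

```text
t 3.48 pos [ 0.5756 -0.0208  0.1202] F [-1.5  0.4 -0.3] yaw_y 21.6 tool mm [ 4.6  2.7 40.3] share [0.0077 0.0045 0.0671]
```

>>> {"fn": "servo_tool", "kwargs": {
  "xyz": [
    [0.008,0.004,0.025],
    [0.004,0.002,0.02],
    [0,0,0.01],
    [0,0,0.005],
    [0,0,0.002]
  ],
  "roll": [0,0,0,0,0]
}}

```text
t: 3.9
eef_pos: [0.5744, -0.0165, 0.0835]
eef_rot: [0.564, 0.826, 0.001, -0.008]
contact_force: [-0.3, -0.2, 0.4]
opening: 0.0
```

>>> {"fn": "servo_tool", "kwargs": {
  "xyz": [
    [0,0,0.004],
    [0,0,0.004]
  ],
  "roll": [0,0]
}}

```text
t: 4.07
eef_pos: [0.5759, -0.0181, 0.0811]
eef_rot: [0.565, 0.825, 0.002, -0.006]
contact_force: [-0.2, -0.6, 0.4]
opening: 0.0004
```

>>> {"fn": "servo_tool", "kwargs": {
  "xyz": [
    [0.004,0.002,0.005],
    [0,0,0.005],
    [0,0,0.004]
  ],
  "roll": [0,0,0]
}}

```text
t: 4.32
eef_pos: [0.5781, -0.0163, 0.0748]
eef_rot: [0.566, 0.825, 0.004, -0.004]
contact_force: [-0.0, -0.9, 0.4]
opening: 0.0005
```

>>> {"fn": "servo_tool", "kwargs": {
  "xyz": [
    [0,0,0.003],
    [0,0,0.003]
  ],
  "roll": [0,0]
}}

```text
t: 4.48
eef_pos: [0.5784, -0.0161, 0.0711]
eef_rot: [0.566, 0.825, 0.004, -0.003]
contact_force: [-0.1, -0.6, -0.3]
opening: 0.0006
```

>>> {"fn": "servo_tool", "kwargs": {
  "xyz": [
    [0,0,0.003],
    [0,0,0.003]
  ],
  "roll": [0,0]
}}

```text
t: 4.65
eef_pos: [0.5784, -0.0162, 0.0677]
eef_rot: [0.566, 0.825, 0.004, -0.003]
contact_force: [-1.0, 0.4, 4.4]
opening: 0.0006
```

>>> {"fn": "servo_tool", "kwargs": {
  "xyz": [
    [0,0,0.002]
  ],
  "roll": [0]
}}

```text
t: 4.73
eef_pos: [0.5784, -0.0161, 0.0668]
eef_rot: [0.565, 0.825, 0.003, -0.003]
contact_force: [-2.3, -0.4, 5.8]
opening: 0.0006
```

>>> {"fn": "servo_tool", "kwargs": {
  "xyz": [
    [0.001,-0.01,0],
    [0.002,-0.01,0],
    [0.0025,-0.0097,0],
    [0.003,-0.0095,0],
    [0.0035,-0.0093,0]
  ],
  "roll": [0,0,0,0,0]
}}

```text
t: 5.15
eef_pos: [0.5541, -0.0201, 0.0704]
eef_rot: [0.565, 0.825, 0.008, 0.003]
contact_force: [2.2, 0.6, 2.7]
opening: 0.0004
```

```bash
cat >> h.py <<'E'
def pol(s,C=(.5505,.0735)):
    d=s["eef_pos"][:2]-np.array(C); ph=np.arctan2(d[1],d[0]); print("r",np.hypot(*d).round(4),"phi",np.degrees(ph).round(1))
    for k in (3,6,9,12,15,18,21):
        a=ph-np.radians(k*1.5); 
    tgt=lambda k:(C[0]+.092*np.cos(ph-np.radians(k)),C[1]+.092*np.sin(ph-np.radians(k)),s["eef_pos"][2])
    for k in (9,18): go(s,tgt(k))
E
python3 -c "
from h import *; from bench import manip
pol(manip.observe())"
```

```text
r 0.0936 phi -87.8
t 5.15 pos [ 0.5541 -0.0201  0.0704] F [2.2 0.6 2.7] yaw_y 21.1 tool mm [  7.3 -12.7  -0.2] share [ 0.0122 -0.0212 -0.0003]
t 5.15 pos [ 0.5541 -0.0201  0.0704] F [2.2 0.6 2.7] yaw_y 21.1 tool mm [ 15.  -24.9  -0.3] share [ 0.0251 -0.0415 -0.0006]
```

>>> {"fn": "servo_tool", "kwargs": {
  "xyz": [
    [0.004,-0.0088,0.003],
    [0.005,-0.0085,0.0015],
    [0.0055,-0.0083,0.001],
    [0.006,-0.008,0.001]
  ],
  "roll": [0,0,0,0]
}}

```text
t: 5.48
eef_pos: [0.531, -0.0167, 0.0677]
eef_rot: [0.566, 0.825, 0.009, 0.006]
contact_force: [4.0, -1.0, 4.1]
opening: 0.0003
```

```bash
python3 -c "
from h import *; from bench import manip
pol(manip.observe())"
```

```text
r 0.0922 phi -102.2
t 5.48 pos [ 0.531  -0.0167  0.0677] F [ 4.  -1.   4.1] yaw_y 21.1 tool mm [  9.1 -11.3  -0.2] share [ 0.0151 -0.0188 -0.0004]
t 5.48 pos [ 0.531  -0.0167  0.0677] F [ 4.  -1.   4.1] yaw_y 21.1 tool mm [ 19.6 -21.1  -0.5] share [ 0.0326 -0.0352 -0.0008]
```

>>> {"fn": "servo_tool", "kwargs": {
  "xyz": [
    [0.0065,-0.008,0.001],
    [0.0068,-0.0075,0.001],
    [0.007,-0.007,0.001],
    [0.0074,-0.0067,0.001]
  ],
  "roll": [0,0,0,0]
}}

```text
t: 5.82
eef_pos: [0.5099, -0.0079, 0.067]
eef_rot: [0.565, 0.825, 0.01, 0.01]
contact_force: [4.9, -1.1, 5.5]
opening: 0.0006
```

```bash
python3 -c "
from h import *; from bench import manip
pol(manip.observe())"
```

```text
r 0.0909 phi -116.5
t 5.82 pos [ 0.5099 -0.0079  0.067 ] F [ 4.9 -1.1  5.5] yaw_y 21.1 tool mm [10.7 -9.6 -0.3] share [ 0.0178 -0.0161 -0.0006]
t 5.82 pos [ 0.5099 -0.0079  0.067 ] F [ 4.9 -1.1  5.5] yaw_y 21.1 tool mm [ 23.3 -16.6  -0.6] share [ 0.0389 -0.0277 -0.001 ]
```

>>> {"fn": "servo_tool", "kwargs": {
  "xyz": [
    [0.0072,-0.0075,0.001],
    [0.0077,-0.0068,0.001],
    [0.0082,-0.006,0.001],
    [0.0086,-0.0052,0.001]
  ],
  "roll": [0,0,0,0]
}}

```text
t: 6.15
eef_pos: [0.4908, 0.0035, 0.0667]
eef_rot: [0.565, 0.825, 0.012, 0.015]
contact_force: [4.3, -3.2, 6.1]
opening: 0.0004
```

```bash
python3 -c "
from h import *; from bench import manip
pol(manip.observe())"
```

```text
r 0.092 phi -130.5
t 6.15 pos [0.4908 0.0035 0.0667] F [ 4.3 -3.2  6.1] yaw_y 21.2 tool mm [13.2 -5.9 -0.4] share [ 0.022  -0.0098 -0.0006]
t 6.15 pos [0.4908 0.0035 0.0667] F [ 4.3 -3.2  6.1] yaw_y 21.2 tool mm [27.1 -9.5 -0.7] share [ 0.0452 -0.0159 -0.0011]
```

>>> {"fn": "servo_tool", "kwargs": {
  "xyz": [
    [0.0092,-0.0045,0.0007],
    [0.0095,-0.0039,0.0007],
    [0.0097,-0.003,0.0007],
    [0.0098,-0.0025,0.0007]
  ],
  "roll": [0,0,0,0]
}}

```text
t: 6.48
eef_pos: [0.4753, 0.0204, 0.0664]
eef_rot: [0.564, 0.826, 0.011, 0.019]
contact_force: [2.4, -2.4, 5.5]
opening: 0.0005
```

```bash
python3 -c "
from h import *; from bench import manip
pol(manip.observe())"
```

```text
r 0.092 phi -144.8
t 6.48 pos [0.4753 0.0204 0.0664] F [ 2.4 -2.4  5.5] yaw_y 21.4 tool mm [14.2 -2.3 -0.4] share [ 0.0237 -0.0039 -0.0006]
t 6.48 pos [0.4753 0.0204 0.0664] F [ 2.4 -2.4  5.5] yaw_y 21.4 tool mm [28.7 -2.4 -0.6] share [ 0.0478 -0.004  -0.0011]
```

>>> {"fn": "servo_tool", "kwargs": {
  "xyz": [
    [0.01,-0.0018,0.001],
    [0.01,-0.001,0.001],
    [0.0095,-0.0005,0.001]
  ],
  "roll": [0,0,0]
}}

```text
t: 6.73
eef_pos: [0.4615, 0.0366, 0.0621]
eef_rot: [0.564, 0.826, 0.008, 0.016]
contact_force: [-0.0, -0.5, -0.2]
opening: 0.0002
```

```bash
python3 -c "
from h import *; from bench import manip
pol(manip.observe())"
```

```text
r 0.0964 phi -157.5
t 6.73 pos [0.4615 0.0366 0.0621] F [-0.  -0.5 -0.2] yaw_y 21.4 tool mm [14.5  5.2 -0.1] share [ 0.0242  0.0087 -0.0001]
t 6.73 pos [0.4615 0.0366 0.0621] F [-0.  -0.5 -0.2] yaw_y 21.4 tool mm [28.6  8.3 -0.2] share [ 0.0477  0.0138 -0.0004]
```

The force fell to zero with the tip at z 62 mm, below the rim top, so the fingertip has dropped into the notch at its centre. Next I'll press the pad.

>>> {"fn": "servo_tool", "kwargs": {
  "xyz": [
    [-0.001,0.005,0.002],
    [0,0.002,0.003]
  ],
  "roll": [0,0]
}}

```text
t: 6.9
eef_pos: [0.4615, 0.0383, 0.057]
eef_rot: [0.563, 0.826, 0.006, 0.013]
contact_force: [1.0, -5.1, 5.6]
opening: 0.0005
```

```bash
python3 -c "
from h import *; from bench import manip
pol(manip.observe())"
```

```text
r 0.0957 phi -158.4
t 6.9 pos [0.4615 0.0383 0.057 ] F [ 1.  -5.1  5.6] yaw_y 21.5 tool mm [14.4  4.8 -0.1] share [ 0.024   0.008  -0.0002]
t 6.9 pos [0.4615 0.0383 0.057 ] F [ 1.  -5.1  5.6] yaw_y 21.5 tool mm [28.4  8.1 -0.2] share [ 0.0474  0.0135 -0.0004]
```

>>> {"fn": "servo_tool", "kwargs": {
  "xyz": [
    [-0.001,0.001,0.003],
    [0,0.001,0.003]
  ],
  "roll": [0,0]
}}

```text
t: 7.07
eef_pos: [0.4616, 0.0383, 0.0528]
eef_rot: [0.563, 0.827, 0.005, 0.012]
contact_force: [-2.2, -1.7, 5.8]
opening: 0.0009
```

>>> {"fn": "servo_tool", "kwargs": {
  "xyz": [
    [0,0,0.003]
  ],
  "roll": [0]
}}

```text
t: 7.15
eef_pos: [0.4617, 0.0381, 0.0521]
eef_rot: [0.563, 0.827, 0.004, 0.011]
contact_force: [-10.3, -1.0, 32.8]
opening: 0.0005
```

The pad has hit its stop: z is 52 mm and the force jumped. I'll draw straight back up.

>>> {"fn": "servo_tool", "kwargs": {
  "xyz": [
    [0,0,-0.005],
    [0,0,-0.02],
    [0,0,-0.04],
    [0,0,-0.05],
    [0,0,-0.05]
  ],
  "roll": [0,0,0,0,0]
}}

```text
t: 7.57
eef_pos: [0.4513, 0.0385, 0.1441]
eef_rot: [0.563, 0.827, -0.003, 0.001]
contact_force: [1.4, -0.3, 0.1]
opening: 0.0005
```

>>> {"fn": "servo_tool", "kwargs": {
  "xyz": [
    [-0.03,-0.03,-0.05],
    [-0.04,-0.05,-0.02],
    [-0.04,-0.05,0],
    [0,0,0],
    [0,0,0]
  ],
  "roll": [0,0,0,0,0]
}}

```text
t: 7.98
eef_pos: [0.4049, -0.0543, 0.1939]
eef_rot: [0.562, 0.827, -0.001, 0.004]
contact_force: [0.2, 0.3, -1.1]
opening: 0.0005
```

```bash
python3 - <<'E'
from h import *; from bench import manip,capture; import cv2
go(manip.observe(),(.5,0,.2))
w=capture("wrist")["image"]; t=capture("top")["image"]; z=capture("scene")["image"]
a=cv2.resize(t[130:260,240:370],(390,390),interpolation=cv2.INTER_CUBIC); b=cv2.resize(z[180:310,265:395],(390,390),interpolation=cv2.INTER_CUBIC)
cv2.imwrite("pics/end.png",np.hstack([a,b])); cv2.imwrite("pics/wend.png",w)
E
```

```text
t 7.98 pos [ 0.4049 -0.0543  0.1939] F [ 0.2  0.3 -1.1] yaw_y 21.6 tool mm [ 15.4 108.4  -5.9] share [ 0.0257  0.1807 -0.0098]
```

View pics/end.png

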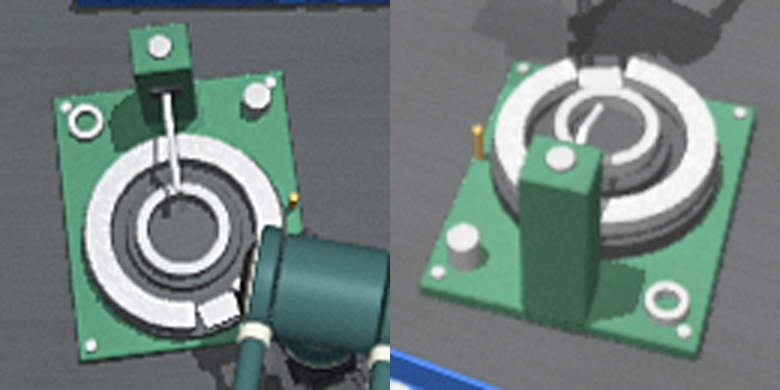

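View pics/wend.png

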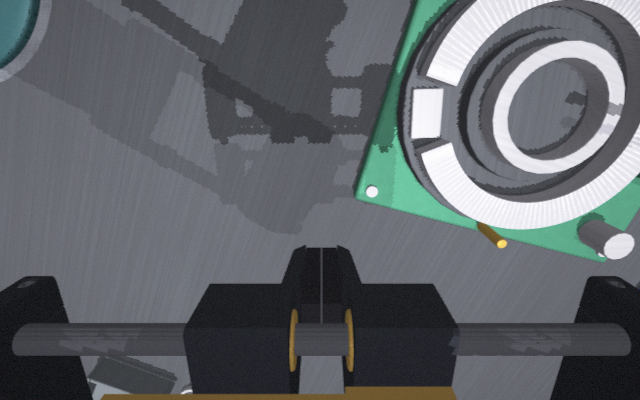

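The wrist view shows the pad sunk in the notch at (427,113). I'll compare the gauge arm before and after to see how far it lifted.

```bash
python3 - <<'E'
from h import *; from bench import manip,capture; import cv2
R=lambda i:cv2.resize(i,(400,300),interpolation=cv2.INTER_CUBIC)
t0=pickle.load(open("top.pkl","rb"))["image"]; s0=pickle.load(open("scene.pkl","rb"))["image"]
t=capture("top")["image"]; z=capture("scene")["image"]
cv2.imwrite("pics/cmp.png",np.vstack([np.hstack([R(i[138:210,258:354]) for i in (t0,t)]),np.hstack([R(i[195:267,290:386]) for i in (s0,z)])]))
E
```

```text
(no output)
```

View pics/cmp.png

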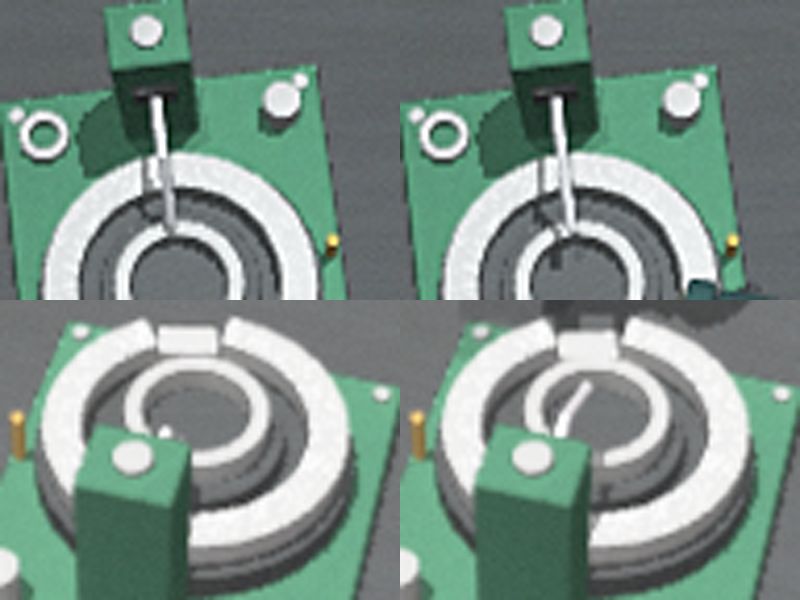

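```bash
python3 - <<'E'
from h import *
c=[pickle.load(open(f"{n}.pkl","rb")) for n in("top","scene")]
def f(X,uv):
    r=[]
    for k,p in zip(c,uv):
        q=k["R"]@X+k["t"]; r+=[k["fx"]*q[0]/q[2]+k["cx"]-p[0],k["fy"]*q[1]/q[2]+k["cy"]-p[1]]
    return r
for uv in ([(298.8,192.7),(329.6,226.7)],[(299.3,192.2),(334.9,215.2)]):
    g=least_squares(f,[.59,.08,.1],args=(uv,)); print(g.x.round(3),g.fun.round(1))
E
```

```text
[0.587 0.074 0.098] [ 1.2 -0.4  1.1  0.1]
[0.577 0.079 0.137] [-1.2  0.4 -1.1 -0.1]
```

The tip rose about 39 mm over a lever of about 95 mm, or roughly 0.42 rad, so the pad is fully home. I'll hand it in.

```bash
python3 -c "
from bench import manip
s=manip.observe(); print(s['t'],s['contact_force']); print(manip.job_done())"
```

```text
8.2333 [-0.12465187 -0.21277648  0.05548722]
the job is handed in; nothing more can be done
None
```

The release pad is fully home, the gauge arm has lifted, and I handed the job in at 8.2 s of the 72 s allowed.

- **Sweep:** With the gripper shut, I touched the rim beside the index pin and pressed at about 3–6 N. I ran it about 84° clockwise past the robot side. The tip then dropped to z 62 mm with no force on it, in the notch.
- **Pad:** I pressed the pad about 6 mm down to its stop, from about 58 to 52 mm, then drew straight up and clear.
- **Last checks:** The contact force was about 0. The tip of the gauge arm rose about 39 mm between the before and after pictures, which fits 0.42 rad. The bearing ring, small ring and master looked unmoved.
- **Less than ideal:** The pad took about 6 N, but when it hit the stop the force read 33 N for one row, because my last step was slightly too long. I backed off in the next call. I did not compare the other loose things in the last pictures, but the robot's path did not go near them.

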